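# Lock the battery cover of a kitchen scale with a screwdriver

### The arm

A 6-joint arm with a two-finger parallel gripper is mounted at the origin on a cart in front of the work surface, level with it; the furniture and walls round the work are solid. World frame = base frame: x ahead of the robot, y to its left, z up, the work surface at z = 0. Lengths are in mm, angles in rad, forces in N, time in s.
With the tool pointing down it reaches from about 275 to 850 mm from the base axis. Payload 5.2 kg.
Tool frame: the origin (TCP) lies on the centre line of the jaws, within the pads' length; the fingertips stand 8 mm ahead of it and the grasp point (between the pads) lies 11 mm behind it; x points along the fingers, y is the direction in which the jaws open and shut, and the axes are right-handed (so a half turn about x gives the same grasp; the last joint's range is limited). The gripper opens to 85 mm and grips with 20 to 120 N. Pads are 22 mm wide; open, the fingers measure 114 mm over their backs; the gripper's body (76 mm by 85 mm) begins 54 mm behind the grasp point. The pads swing forward as they close: fully open they stand 13 mm farther back than shut.
Start: joints at [-0.203, 0.259, 1.535, -0, 1.348, -0.203], TCP at [550.005, 0.023, 239.31] pointing down, gripper open.
Joint ranges: [-3.14, 3.14], [-0.91, 2.08], [0.19, 2.58], [-1.22, 4.36], [0.22, 2.71], [-3.12, 3.12]. Speed limits (rad/s): [2.57, 2.57, 3.14, 3.14, 3.14, 3.14].

### API

Orientations are given as a unit quaternion [x, y, z, w].
In Python, from plant import manip gives the robot as it stands. The module is installed in compiled form; this text tells all that it offers.
- The arm moves only by the tool step_arm, never from a script. Its argument "targets" is a list of rows, each an object with "gripper": the closure, from 0 (fully open) to 1 (shut); "offset": the shift along the tool's x, y, z in units of 40 mm (1.0 is 40 mm), a list of three; "angular": the turn, a rotation vector about the tool's x, y, z in units of 8 degrees (1.0 is 8 degrees), a list of three. A call has 1 to 20 rows; each row shifts and turns the pose as measured when the row begins, along the tool's axes as they then stand; what a row does not reach is not made up. A row lasts 1/10 s, in which the tool goes at most 50 mm and 8.59 degrees, less where a joint would pass 70% of its speed; a pose out of reach is approached as far as the arm can. A call is refused whole if a number of a shift passes 1 or a number of a turn 1, either way. A call with a gripper value outside its range is refused whole. The fingers move at their own pace and stop on an object; "force" is the grip in N (left out, the last holds). Time passes only in rows, so rows that do not move let the fingers close. It gives the time, the measured TCP pose, the force and the opening at its end, in the units of the state.
- manip.read_state(): the state, without advancing time (a new reading comes with each control period).
- manip.grab_frame(name): name is "scene" or "side" or "wrist"; returns a dict with "pixels" (480x640x3 uint8, blue, green, red), "mtx" (3x3 intrinsics, pixels), "R" (3x3) and "t" (3): a world point X has camera coordinates R X + t. Camera axes: x right, y down, z forward; pixel columns grow to the right and rows downward; lengths in mm; the calibration is good to about 2 mm. A picture is of the moment at which its call begins. There is no depth.
- manip.hand_in(): hands the job in, once; it reports no verdict.
The state is a dict: "clock": time; "joints": joint angles; "dq": joint speeds; "tau": joint torques, N m; "position": TCP position; "orientation": TCP orientation; "ft_force": force on the tool from outside, world axes, zero at the start; "torque": the same for the moment, N m; "width": finger opening in mm.
Only numpy, scipy, OpenCV 4.12 (cv2) and the standard library are available. Lean on these libraries where they do the work, as an engineer would, in place of code of your own. Each camera call takes 0.05 s, during which the arm holds its last target. There are 200 camera calls.

### The job

The kitchen scale lies face down with its battery cover unlocked. Take the short screwdriver from its wooden stand, set its bit in the slot of the lock screw, push the screw down against its spring and, while pushing, turn it clockwise by about 70 degrees to the bar-shaped mark, then let it spring back up so that it stays locked; never load the screw with more than 30 N, push and twist together. Put the screwdriver back upright in its stand, touch the scale with nothing but the screwdriver, and leave the other things where they are.

Things in the scene. Friction and masses are not known exactly. Their poses are not given: they have to be found in the camera images.
- lock_axis (a point): on the axis of the lock screw, level with the scale's cover, 40 mm over the worktop. z up, x along the screw's slot while unlocked. The round steel head is 29 mm wide, its top between 7 mm below and 6 mm above this point: it differs with the rubber seat and is NOT measured. Its slot is a closed recess 14.5 mm long, 5.5 wide, 5 deep, centred on the axis
- scale: fixed kitchen scale lying face down: white and grey slab 130 x 180 x 40 mm (x, y, z), four rubber feet 4 mm high near the corners, with its cover and lock; origin at the middle of its underside on the worktop, axes as lock_axis, which lies 30 mm along its +y. Beside the screw a dot marks the unlocked, a 6 mm bar the locked direction of the slot (1.25 rad)
- lock_turn (a joint): turn of the lock screw, rad: 0 unlocked (start), grows clockwise seen from above, rigid stop at 1.5. Two pins under the head hold it below 0.1 until it is pushed down more than 3 mm; from 1.05 to 1.5 they can spring up into the locked notch, and then it cannot turn back. The bit has 0.25 rad of play in the slot. Dry friction 0.04 N m
- lock_plunge (a joint): how far the screw is pushed down, m: 0 up (start, and again when locked), 0.0045 at its rigid stop; springs back by itself. The push needed is 5 N at first and grows by 2 N per mm: 11 N at 3 mm, 14 N at the stop. Let go between the notches it stays at 0.003
- screwdriver_grip (a point): half-way up the handle of the stubby slotted screwdriver, the place to grip. z along the tool away from the bit (up in the stand). Black handle 62 mm long, flat sides 24 mm apart across y (grip here), 30 mm across x. Bit tip 80 mm below along -z; flat bit 11 mm wide along x, 3 mm thick along y; handle's shoulder 35 mm below this point, shaft 8 mm thick
- screwdriver: the same screwdriver, 115 mm long, 0.1 kg; origin at the tip of its bit, axes as at screwdriver_grip
- stand: fixed wooden block 75 x 75 x 55 mm with a foot 84 mm square; origin at the middle of its underside, z up. In its top a round hole 17 mm wide, 50 mm deep, at the middle; the screwdriver hangs in it bit down, its shoulder resting on the top, its grip point 90 mm above the worktop
- egg_timer: bystander: round white kitchen timer 66 mm wide, 60 mm high, origin at its foot
- salt_grinder: bystander: glass and steel grinder 54 mm wide, 136 mm high, origin at its foot
- spice_jar: bystander: spice jar 46 mm wide, 106 mm high, origin at its foot
- mug: bystander: pale mug 86 mm wide, 96 mm high, origin at its foot
Things that resemble listed ones, but are neither listed nor needed, are in the scene too. Of the things shaped like the screwdriver, the black one is meant.

How it is judged:
By the outcome, as a careful person would: the job done as asked, in the order asked, and still so for the second after the job is handed in, with the robot touching nothing.
It also fails if it takes over 69 s, if anything falls off the work surface, if the arm or the gripper's body presses on something with over 40 N, if the wrist force passes 120 N, or if a joint passes its speed limit or range.

## Working session

There is one attempt and no reset: what is moved stays moved. The work goes in short steps, Python scripts to look and compute and a tool call to move; the robot and the scene stay as the last step left them, time stands still between calls to the robot, and variables do not carry over. Pictures are saved under pics/ and viewed, on a budget of 10 in all, crops included, one or two more only if the job needs it, and the job is handed in when it is done.

Besides the shell and the picture viewer there is one more tool, called after "Request:" by a JSON object that holds its "fn" and its "kwargs", one argument or row to a line. step_arm: Moves the arm, as the interface text tells. Its arguments: {"type":"object","properties":{"targets":{"type":"array","items":{"type":"object","properties":{"gripper":{"type":"number"},"offset":{"type":"array","items":{"type":"number"}},"angular":{"type":"array","items":{"type":"number"}}}}},"force":{"type":"number"}},"required":["targets"]}

```bash
mkdir -p pics; cat > h.py <<'E'
import numpy as np, cv2, pickle
from plant import manip
from scipy.spatial.transform import Rotation as Ro
def grab(n,tag):
    f=manip.grab_frame(n); cv2.imwrite(f'pics/{tag}.png',f['pixels']); pickle.dump(f,open(f'pics/{tag}.pkl','wb')); return f
def load(tag): return pickle.load(open(f'pics/{tag}.pkl','rb'))
def ray(f,u,v):
    R=np.array(f['R']);t=np.array(f['t'])
    return -R.T@t, R.T@np.linalg.solve(np.array(f['mtx']),[u,v,1.])
def plane(f,u,v,z):
    c,d=ray(f,u,v); return c+d*(z-c[2])/d[2]
def proj(f,X):
    p=np.array(f['mtx'])@(np.array(f['R'])@np.array(X)+np.array(f['t'])); return p[:2]/p[2]
def tri(obs):
    A=np.zeros((3,3));b=np.zeros(3)
    for f,u,v in obs:
        c,d=ray(f,u,v);d=d/np.linalg.norm(d);M=np.eye(3)-np.outer(d,d);A+=M;b+=M@c
    return np.linalg.solve(A,b)
def st():
    s=manip.read_state()
    for k in ('clock','position','orientation','ft_force','torque','width','joints'): print(k,np.round(s[k],4))
    print(np.round(Ro.from_quat(s['orientation']).as_matrix(),4)); return s
E
python3 - <<'E'
from h import *
st()
for n in('scene','side','wrist'):
    f=grab(n,n+'0'); print(n,-np.array(f['R']).T@f['t'])
a=[cv2.imread(f'pics/{n}0.png') for n in('scene','side')]
E
```

```text
clock 0.0
position [5.494932e+02 1.418000e-01 2.384635e+02]
orientation [ 0.4996  0.5006 -0.5004  0.4995]
ft_force [0.7095 0.3602 0.2312]
torque [-0.0397  0.0521 -0.0198]
width 85.5903
joints [-0.2028  0.2594  1.5361 -0.      1.348  -0.2028]
[[-1.8e-03  1.0e+00  0.0e+00]
 [ 4.0e-04  0.0e+00 -1.0e+00]
 [-1.0e+00 -1.8e-03 -4.0e-04]]
scene [-313.89822992  533.60908761  872.76821713]
side [136.88311917 815.20501883 791.97486514]
wrist [548.79988914  82.51524177 375.10451666]
```

View pics/scene0.png

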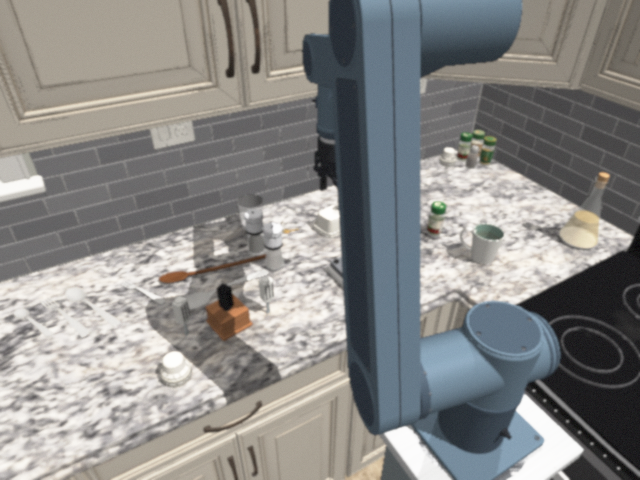

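View pics/side0.png

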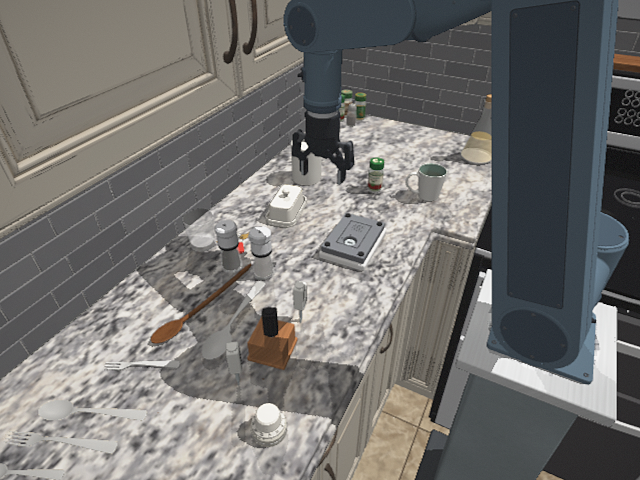

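View pics/wrist0.png

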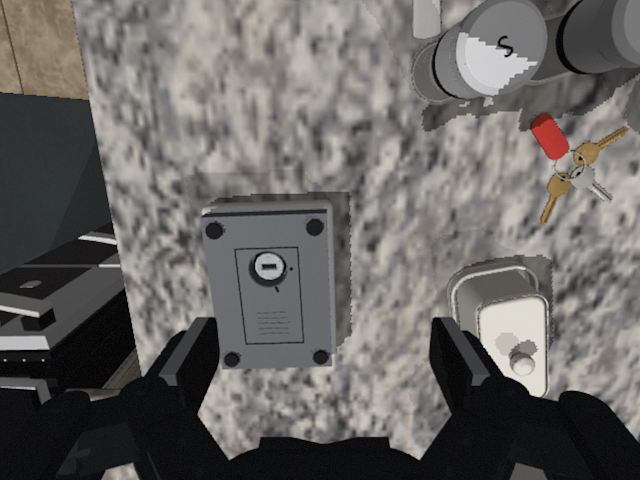

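The wrist view shows the screw at (268,266) with its dot at (291,268) and bar at (277,289), so the scale's +x points image right. The side view has the stand and black handle at about (270,322); the scene view has the handle at (225,297). Next I measure them.

```bash
cat > m.py <<'E'
from h import *
w,sc,sd=load('wrist0'),load('scene0'),load('side0')
# scale: screw head bright blob
def blobs(mask,off,mn=4):
    n,l,s,c=cv2.connectedComponentsWithStats(mask.astype(np.uint8))
    return [(s[i,4],np.round(c[i]+off,1),s[i,2:4],(l==i)) for i in range(1,n) if s[i,4]>=mn]
g=cv2.cvtColor(w['pixels'],cv2.COLOR_BGR2GRAY)
x0,y0=238,240; cr=g[y0:300,x0:305]
print('bright');[print(b[:3]) for b in blobs(cr>150,(x0,y0),20)]
print('dark');[print(b[:3]) for b in blobs(cr<60,(x0,y0))]
for n,(u,v) in dict(screw=(268,266),dot=(291,268),bar=(277,289)).items(): print(n,plane(w,u,v,40))
# feet
for p in [(215,230),(315,227),(232,358),(320,357)]: print('foot',plane(w,*p,44))
for nm,f,box in(('scene',sc,(195,270,265,345)),('side',sd,(235,290,310,375))):
    im=f['pixels'];x0,y0,x1,y1=box;c=im[y0:y1,x0:x1];hsv=cv2.cvtColor(c,cv2.COLOR_BGR2HSV)
    print(nm,'black');[print(b[:3]) for b in blobs(c.max(2)<60,(x0,y0),20)]
    print('wood');[print(b[:3]) for b in blobs((hsv[...,0]<18)&(hsv[...,1]>110)&(hsv[...,2]>60),(x0,y0),50)]
a=cv2.resize(sd['pixels'][290:380,225:315],None,fx=6,fy=6,interpolation=cv2.INTER_CUBIC)
b=cv2.resize(w['pixels'][230:310,225:315],None,fx=6,fy=6,interpolation=cv2.INTER_CUBIC)
b=cv2.copyMakeBorder(b,0,60,0,0,cv2.BORDER_CONSTANT)
cc=cv2.resize(sc['pixels'][270:345,195:265],None,fx=4,fy=4,interpolation=cv2.INTER_CUBIC)
o=np.zeros((600,800,3),np.uint8); q=cv2.resize(np.hstack([a,b]),(800,400));o[:400]=q;o[400:,:187]=cv2.resize(cc,(187,200))
cv2.imwrite('pics/crop1.png',o)
E
python3 m.py
```

```text
bright
(np.int32(420), array([268.4, 265.9]), array([28, 25], dtype=int32))
dark
(np.int32(26), array([288.1, 247.4]), array([22,  5], dtype=int32))
(np.int32(27), array([259., 248.]), array([27,  1], dtype=int32))
(np.int32(378), array([265.2, 273.2]), array([38, 36], dtype=int32))
(np.int32(13), array([298., 260.]), array([ 1, 13], dtype=int32))
(np.int32(47), array([269. , 265.9]), array([14,  5], dtype=int32))
(np.int32(6), array([291. , 268.5]), array([3, 2], dtype=int32))
(np.int32(13), array([299., 276.]), array([ 1, 13], dtype=int32))
(np.int32(6), array([238. , 279.5]), array([1, 6], dtype=int32))
(np.int32(7), array([239., 287.]), array([1, 7], dtype=int32))
(np.int32(12), array([276.6, 288.8]), array([4, 6], dtype=int32))
(np.int32(12), array([300. , 292.5]), array([ 1, 12], dtype=int32))
(np.int32(8), array([240. , 295.5]), array([1, 8], dtype=int32))
screw [494.19475585 -51.82052055  40.        ]
dot [516.55238872 -53.88138017  40.        ]
bar [502.00379012 -76.43687603  40.        ]
foot [447.14077951 -14.21983458  44.        ]
foot [540.34575043 -11.16540558  44.        ]
foot [ 452.06572742 -154.45766263   44.        ]
foot [ 544.70851853 -153.03309212   44.        ]
scene black
(np.int32(301), array([224.8, 296.9]), array([15, 27], dtype=int32))
wood
(np.int32(1135), array([228.1, 318.4]), array([45, 44], dtype=int32))
side black
(np.int32(406), array([269.7, 321.5]), array([16, 30], dtype=int32))
wood
(np.int32(1615), array([272.1, 345.2]), array([49, 52], dtype=int32))
```

View pics/crop1.png

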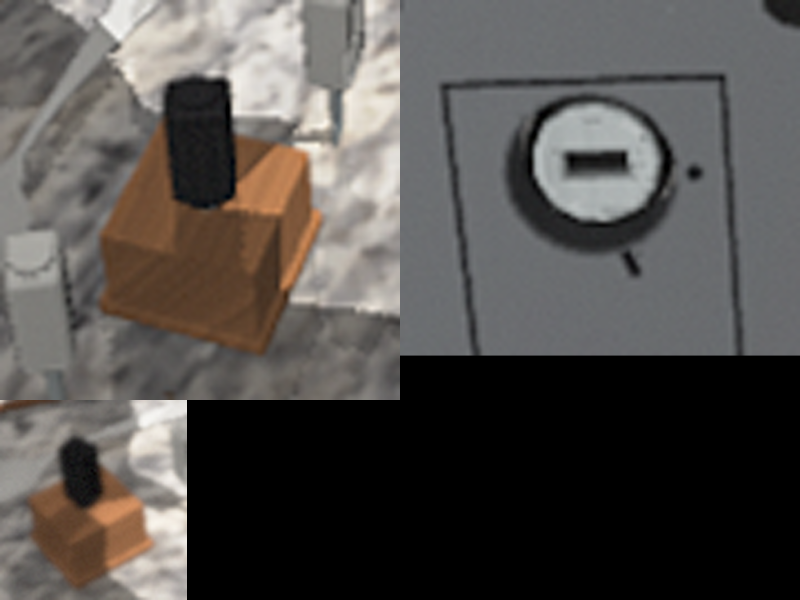

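```bash
cat > m2.py <<'E'
from h import *
w,sc,sd=load('wrist0'),load('scene0'),load('side0')
print('handle mid',tri([(sc,224.8,296.9),(sd,269.7,321.5)]))
for nm,f,box in(('scene',sc,(195,270,265,345)),('side',sd,(235,290,310,375))):
    im=f['pixels'];x0,y0,x1,y1=box;c=im[y0:y1,x0:x1]
    m=(c.max(2)<60).astype(np.uint8)
    n,l,s,ce=cv2.connectedComponentsWithStats(m);i=1+np.argmax(s[1:,4]);ys,xs=np.nonzero(l==i)
    print(nm,'hdl mid z86', plane(f,xs.mean()+x0,ys.mean()+y0,86), 'top px',xs[ys==ys.min()].mean()+x0,ys.min()+y0, plane(f,xs[ys<ys.min()+3].mean()+x0,ys.min()+y0+3,117))
    hsv=cv2.cvtColor(c,cv2.COLOR_BGR2HSV)
    wd=((hsv[...,0]<18)&(hsv[...,1]>110)&(hsv[...,2]>60)).astype(np.uint8)
    n,l,s,ce=cv2.connectedComponentsWithStats(wd);i=1+np.argmax(s[1:,4])
    h=cv2.convexHull(np.argwhere(l==i)[:,::-1].astype(np.int32));p=cv2.approxPolyDP(h,2.5,True)[:,0]+[x0,y0]
    for q in p: print(q,'z55',plane(f,*q,55)[:2].round(),'z0',plane(f,*q,0)[:2].round())
for z in(33,40): print(plane(w,269,265.9,z))
E
python3 m2.py
```

```text
handle mid [506.92097568 315.12650487  89.54946864]
scene hdl mid z86 [511.26801949 313.65267633  86.        ] top px 222.5 284 [511.97892498 313.59028543 117.        ]
[251 323] z55 [431. 284.] z0 [481. 267.]
[223 339] z55 [417. 358.] z0 [467. 346.]
[208 322] z55 [484. 369.] z0 [537. 358.]
[207 307] z55 [532. 355.] z0 [589. 343.]
[233 296] z55 [537. 286.] z0 [594. 270.]
[247 309] z55 [478. 274.] z0 [531. 257.]
side hdl mid z86 [508.38104642 313.15664758  86.        ] top px 268.0 307 [508.53743667 310.0022841  117.        ]
[293 324] z55 [477. 275.] z0 [503. 234.]
[296 341] z55 [450. 311.] z0 [473. 273.]
[283 369] z55 [439. 380.] z0 [461. 348.]
[248 359] z55 [511. 392.] z0 [539. 360.]
[248 342] z55 [535. 357.] z0 [565. 323.]
[261 318] z55 [546. 291.] z0 [577. 252.]
[494.05397662 -54.51793109  33.        ]
[495.17416466 -51.71401544  40.        ]
```

Request:
{"fn": "step_arm", "kwargs": {
  "targets": [
    {"gripper": 0,"offset": [0.6,-0.4,0.9],"angular": [0,0,0]},
    {"gripper": 0,"offset": [0.6,-0.4,0.9],"angular": [0,0,0]},
    {"gripper": 0,"offset": [0.3,-0.4,0.9],"angular": [0,0,0]},
    {"gripper": 0,"offset": [0,-0.2,0.7],"angular": [0,0,0]},
    {"gripper": 0,"offset": [0,0,0],"angular": [0,0,0]},
    {"gripper": 0,"offset": [0,0,0],"angular": [0,0,0]}
  ]
}}

```text
clock: 0.75
position: [491.8, -138.3, 175.1]
orientation: [0.5, 0.502, -0.499, 0.5]
ft_force: [0.7, 0.2, -0.2]
width: 85.6
```

```bash
cat > m3.py <<'E'
from h import *
w=grab('wrist','w1')
c=proj(w,[494.5,-54.5,40]);print(c)
x0,y0=int(c[0])-60,max(int(c[1])-50,0)
cr=w['pixels'][y0:y0+110,x0:x0+120]
cv2.imwrite('pics/w1c.png',cv2.resize(cr,None,fx=5,fy=5,interpolation=cv2.INTER_CUBIC)); print(x0,y0)
g=cv2.cvtColor(cr,cv2.COLOR_BGR2GRAY)
for nm,m,mn in(('bright',g>150,20),('dark',g<60,5)):
    n,l,s,ce=cv2.connectedComponentsWithStats(m.astype(np.uint8))
    for i in range(1,n):
        if s[i,4]>=mn:
            p=ce[i]+[x0,y0];cnt=np.argwhere(l==i)[:,::-1].astype(np.int32)
            print(nm,s[i,4],p.round(1),s[i,2:4],'rect',np.round(cv2.minAreaRect(cnt)[2],1),'z40',plane(w,*p,40)[:2].round(1),'z33',plane(w,*p,33)[:2].round(1))
E
python3 m3.py
```

```text
[329.56151108 119.0600422 ]
269 69
bright 1015 [328.2 118.3] [39 40] rect 90.0 z40 [493.6 -54. ] z33 [493.6 -54. ]
dark 355 [331.8 118.6] [91 97] rect -0.0 z40 [496.  -54.2] z33 [496.2 -54.1]
dark 109 [315.8 126.7] [46 55] rect 60.0 z40 [484.9 -59.6] z33 [484.8 -59.7]
dark 379 [328.6 118.3] [46 48] rect 90.0 z40 [493.8 -54. ] z33 [493.9 -53.9]
dark 137 [328.3 119. ] [20  7] rect 90.0 z40 [493.6 -54.5] z33 [493.7 -54.4]
dark 15 [361.4 117.6] [4 4] rect 90.0 z40 [516.6 -53.4] z33 [517.3 -53.4]
dark 5 [349.8 133.6] [3 4] rect 45.0 z40 [508.8 -64.1] z33 [509.3 -64.3]
dark 22 [339.5 150.5] [4 8] rect 71.6 z40 [501.8 -75.7] z33 [502.1 -76.2]
```

View pics/w1c.png

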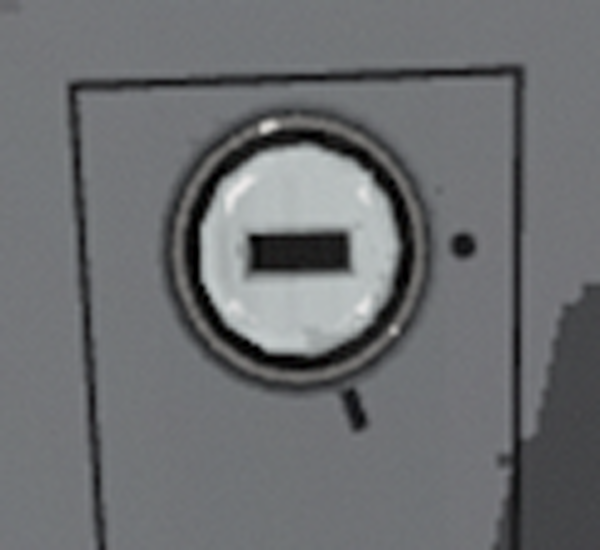

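The crop shows the recessed head from straight above, centred near (328,118). The slot is level, the dot lies right and the bar lower right. That puts the axis at about (493.7, -54.2) with yaw 0.03. Now over the stand.

Request:
{"fn": "step_arm", "kwargs": {
  "targets": [
    {"gripper": 0,"offset": [-0.3,0.1,-1.0],"angular": [0,0,0]},
    {"gripper": 0,"offset": [0,0.1,-1.0],"angular": [0,0,0]},
    {"gripper": 0,"offset": [0,0.1,-1.0],"angular": [0,0,0]},
    {"gripper": 0,"offset": [0,0.1,-1.0],"angular": [0,0,0]},
    {"gripper": 0,"offset": [0,0,-1.0],"angular": [0,0,0]},
    {"gripper": 0,"offset": [0,0,-1.0],"angular": [0,0,0]},
    {"gripper": 0,"offset": [0,0,-1.0],"angular": [0,0,0]},
    {"gripper": 0,"offset": [0,0,-1.0],"angular": [0,0,0]},
    {"gripper": 0,"offset": [0,0,-1.0],"angular": [0,0,0]},
    {"gripper": 0,"offset": [0,0,-0.5],"angular": [0,0,0]},
    {"gripper": 0,"offset": [0,0,0],"angular": [0,0,0]},
    {"gripper": 0,"offset": [0,0,0],"angular": [0,0,0]}
  ]
}}

```text
clock: 2.0
position: [505.3, 271.4, 192.1]
orientation: [0.498, 0.504, -0.491, 0.506]
ft_force: [0.3, -0.2, -0.5]
width: 85.4
```

```bash
cat > m4.py <<'E'
from h import *
st()
w=grab('wrist','w2')
c=proj(w,[508,314,117]);print(c)
x0,y0=max(int(c[0])-90,0),max(int(c[1])-90,0)
cr=w['pixels'][y0:y0+180,x0:x0+180]
cv2.imwrite('pics/w2c.png',cv2.resize(cr,None,fx=3,fy=3,interpolation=cv2.INTER_CUBIC)); print(x0,y0)
n,l,s,ce=cv2.connectedComponentsWithStats((cr.max(2)<60).astype(np.uint8))
for i in range(1,n):
    if s[i,4]>100:
        p=ce[i]+[x0,y0];r=cv2.minAreaRect(np.argwhere(l==i)[:,::-1].astype(np.int32))
        print(s[i,4],p.round(1),s[i,2:4],r,'z117',plane(w,*p,117).round(1))
hsv=cv2.cvtColor(cr,cv2.COLOR_BGR2HSV)
wd=((hsv[...,0]<18)&(hsv[...,1]>110)&(hsv[...,2]>60)).astype(np.uint8)
wd=cv2.morphologyEx(wd,cv2.MORPH_CLOSE,np.ones((5,5)))
h=cv2.convexHull(np.argwhere(wd)[:,::-1].astype(np.int32));r=cv2.minAreaRect(h);print('stand',r,plane(w,r[0][0]+x0,r[0][1]+y0,55))
E
python3 m4.py
```

```text
clock 2.0
position [505.3226 271.3788 192.0642]
orientation [ 0.4984  0.5045 -0.4914  0.5056]
ft_force [ 0.2776 -0.1673 -0.4829]
torque [-0.024  -0.0122  0.0165]
width 85.3534
joints [0.2964 0.3296 1.556  0.0035 1.2466 0.275 ]
[[ 0.0081  0.9998  0.0203]
 [ 0.0059  0.0202 -0.9998]
 [-0.9999  0.0082 -0.0058]]
[330.23591309 194.18793163]
240 104
113 [331.7 109.6] [21  9] ((93.0, 5.0), (8.0, 20.0), 90.0) z117 [507.5 359.9 117. ]
2492 [323.8 185. ] [60 64] ((82.95587158203125, 80.92646789550781), (49.90608596801758, 53.1645622253418), 59.036251068115234) z117 [504.2 319.2 117. ]
stand ((83.00865173339844, 65.30636596679688), (109.02501678466797, 106.21194458007812), 81.25383758544922) [504.09209408 320.80652782  55.        ]
```

View pics/w2c.png

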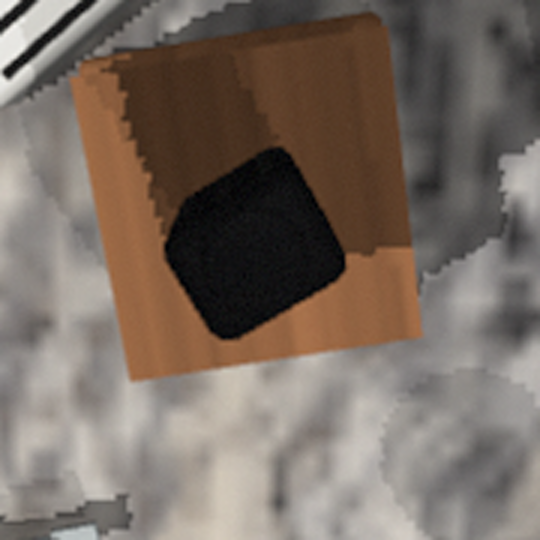

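The black handle sits near crop (255,245), turned about 30°, but its side blends into its top. I'll shift the camera straight over it.

Request:
{"fn": "step_arm", "kwargs": {
  "targets": [
    {"gripper": 0,"offset": [0,0.1,0.9],"angular": [0.15,0,0]},
    {"gripper": 0,"offset": [0,0,0],"angular": [0,0,0]},
    {"gripper": 0,"offset": [0,0,0],"angular": [0,0,0]}
  ]
}}

```text
clock: 2.35
position: [510.1, 232.4, 192.2]
orientation: [0.504, 0.499, -0.497, 0.5]
ft_force: [0.3, -0.2, 0.2]
width: 85.3
```

```bash
sed -e "s/'w2'/'w3'/;s/w2c/w3c/" m4.py > m5.py; cat >> m5.py <<'E'
i=1+np.argmax(s[1:,4]);cnt=max(cv2.findContours((l==i).astype(np.uint8),0,1)[0],key=len)[:,0]
P=np.array([plane(w,u+x0,v+y0,115)[:2] for u,v in cnt],np.float32)
print('world rect',cv2.minAreaRect(P),-np.array(w['R']).T@w['t'])
for a in range(0,180,10):
    d=P@[np.cos(np.radians(a)),np.sin(np.radians(a))];print(a,round(float(np.ptp(d)),1),end='; ')
E
python3 m5.py
```

```text
clock 2.35
position [510.0952 232.4178 192.1575]
orientation [ 0.5044  0.4985 -0.4974  0.4997]
ft_force [ 0.3015 -0.2033  0.2397]
torque [-0.0147  0.0449 -0.0033]
width 85.2831
joints [0.2262 0.307  1.5881 0.004  1.2372 0.2283]
[[ 0.0082  1.     -0.0035]
 [ 0.0058 -0.0035 -1.    ]
 [-0.9999  0.0082 -0.0058]]
[319.88080545 123.02182069]
229 33
107 [240.9  44.4] [26 26] ((11.500001907348633, 11.5), (2.8284268379211426, 35.35533905029297), 45.0) z117 [467.8 352.2 117. ]
185 [251.1  54.1] [44 43] ((21.000003814697266, 22.5), (3.535533905029297, 58.68986129760742), 45.0) z117 [472.8 347.8 117. ]
275 [368.4  52.3] [13 49] ((138.1520538330078, 24.105480194091797), (47.96711349487305, 11.473614692687988), 87.87889862060547) z117 [533.2 348.6 117. ]
2622 [313.4 115.9] [65 65] ((84.46154022216797, 82.69232177734375), (48.2589225769043, 57.688819885253906), 56.3099365234375) z117 [504.5 317.7 117. ]
stand ((86.59557342529297, 82.09700012207031), (113.79943084716797, 112.17534637451172), 79.11447143554688) [504.94321734 319.24601008  55.        ]
world rect ((504.4368896484375, 317.3742370605469), (30.741600036621094, 24.988439559936523), 32.760536193847656) [508.30795063 314.07552351 329.13196436]
0 35.0; 10 34.5; 20 33.2; 30 31.1; 40 32.2; 50 33.9; 60 35.0; 70 35.3; 80 34.7; 90 33.0; 100 31.1; 110 28.6; 120 25.7; 130 27.2; 140 30.2; 150 32.4; 160 34.3; 170 35.1;
```

View pics/w3c.png

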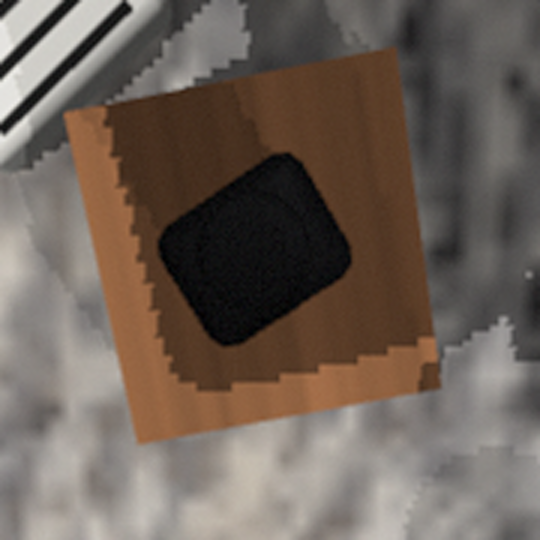

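```bash
python3 - <<'E'
from h import *
sd,sc,w=load('side0'),load('scene0'),load('w3')
print(plane(sd,299,320,0),plane(sd,236,374,0),tri([(sd,299,290),(sc,267,285)]),tri([(sd,233,348),(sc,183,305)]))
for X in [(473,366,60),(535,270,60),(440,278,190),(473,366,150),(535,270,150)]: print(X,proj(w,X))
E
```

```text
[4.96453677e+02 2.17582530e+02 1.13686838e-13] [ 5.40274810e+02  4.02105312e+02 -1.13686838e-13] [497.595729   210.25392968  88.69835326] [531.03365108 406.56222467  90.73955965]
(473, 366, 60) [265.38200349  38.34801256]
(535, 270, 60) [357.38123167 186.49007247]
(440, 278, 190) [144.07337305 221.62852894]
(473, 366, 150) [234.7319521   -8.70193036]
(535, 270, 150) [374.52401317 216.01573971]
```

View pics/w3.png

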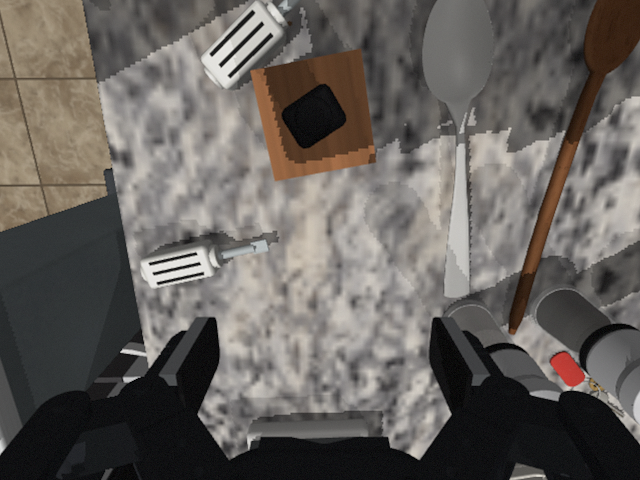

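Request:
{"fn": "step_arm", "kwargs": {
  "targets": [
    {"gripper": 0,"offset": [0,-0.05,-0.9],"angular": [0,0,0]},
    {"gripper": 0,"offset": [0,-0.05,-0.9],"angular": [0,0,0]},
    {"gripper": 0,"offset": [0,0,-0.3],"angular": [0,0,0]},
    {"gripper": 0,"offset": [0,0,0],"angular": [-1,0,0]},
    {"gripper": 0,"offset": [0,0,0],"angular": [-1,0,0]},
    {"gripper": 0,"offset": [0,0,0],"angular": [-1,0,0]},
    {"gripper": 0,"offset": [0,0,0],"angular": [-1,0,0]},
    {"gripper": 0,"offset": [0,0,0],"angular": [-1,0,0]},
    {"gripper": 0,"offset": [0,0,0],"angular": [-1,0,0]},
    {"gripper": 0,"offset": [0,0,0],"angular": [-1,0,0]},
    {"gripper": 0,"offset": [0,0,0],"angular": [-1,0,0]},
    {"gripper": 0,"offset": [0,0,0],"angular": [-1,0,0]},
    {"gripper": 0,"offset": [0,0,0],"angular": [-1,0,0]},
    {"gripper": 0,"offset": [0,0,0],"angular": [-1,0,0]},
    {"gripper": 0,"offset": [0,0,0],"angular": [-1,0,0]},
    {"gripper": 0,"offset": [0,0,0],"angular": [-1,0,0]},
    {"gripper": 0,"offset": [0,0,0],"angular": [-1,0,0]},
    {"gripper": 0,"offset": [0,0,0],"angular": [-1,0,0]},
    {"gripper": 0,"offset": [0,0,0],"angular": [0,0,0]}
  ]
}}

```text
clock: 4.3
position: [507.3, 312.2, 192.0]
orientation: [-0.212, 0.673, 0.209, 0.677]
ft_force: [-0.2, 0.3, -0.1]
width: 85.6
```

```bash
cat > go.py <<'E'
# usage: go.py x y z yaw_deg -> needed moves in tool units
import sys
from h import *
s=manip.read_state();p=np.array(s['position']);R=Ro.from_quat(s['orientation'])
x,y,z,a=map(float,sys.argv[1:5])
c,sn=np.cos(np.radians(a)),np.sin(np.radians(a))
T=Ro.from_matrix(np.array([[0,c,sn],[0,sn,-c],[-1,0,0]]))
print('clk',s['clock'],'pos',p.round(2),'yaw',np.degrees(np.arctan2(R.as_matrix()[1,1],R.as_matrix()[0,1])).round(2),'tilt x-axis',R.as_matrix()[:,0].round(4),'F',np.round(s['ft_force'],1),'M',np.round(s['torque'],3),'w',round(s['width'],1),'j6',round(s['joints'][5],2))
print('offset units',((R.inv().apply(np.array([x,y,z])-p))/40).round(3),'ang units',(np.degrees((R.inv()*T).as_rotvec())/8).round(3))
E
python3 go.py 504.6 317.8 79 122.8
```

```text
clk 4.3 pos [507.35 312.18 191.98] yaw 124.67 tilt x-axis [ 0.0066 -0.0015 -1.    ] F [-0.2  0.3 -0.1] M [ 0.051  0.012 -0.051] w 85.6 j6 -1.81
offset units [2.824 0.169 0.011] ang units [0.233 0.033 0.035]
```

Request:
{"fn": "step_arm", "kwargs": {
  "targets": [
    {"gripper": 0,"offset": [0.3,0.17,0.01],"angular": [0.23,0.03,0.03]},
    {"gripper": 0,"offset": [0.7,0,0],"angular": [0,0,0]},
    {"gripper": 0,"offset": [0.7,0,0],"angular": [0,0,0]},
    {"gripper": 0,"offset": [0.7,0,0],"angular": [0,0,0]},
    {"gripper": 0,"offset": [0.4,0,0],"angular": [0,0,0]},
    {"gripper": 0,"offset": [0,0,0],"angular": [0,0,0]},
    {"gripper": 0,"offset": [0,0,0],"angular": [0,0,0]}
  ]
}}

```text
clock: 5.0
position: [506.0, 317.0, 78.4]
orientation: [-0.191, 0.679, 0.19, 0.683]
ft_force: [-0.0, -0.4, 0.9]
width: 85.5
```

```bash
python3 go.py 504.6 317.8 79 122.8
```

```text
clk 5.0 pos [506.02 317.02  78.37] yaw 121.2 tilt x-axis [ 4.8e-03 -1.0e-04 -1.0e+00] F [-0.  -0.4  0.9] M [-0.029  0.012  0.035] w 85.5 j6 -1.74
offset units [-0.016  0.035 -0.02 ] ang units [-0.201  0.029  0.019]
```

Request:
{"fn": "step_arm", "kwargs": {
  "targets": [
    {"gripper": 0.3,"offset": [0,0.03,-0.02],"angular": [-0.2,0.03,0.02]},
    {"gripper": 0.5,"offset": [0,0,0],"angular": [0,0,0]},
    {"gripper": 0.65,"offset": [0,0,0],"angular": [0,0,0]},
    {"gripper": 1,"offset": [0,0,0],"angular": [0,0,0]},
    {"gripper": 1,"offset": [0,0,0],"angular": [0,0,0]},
    {"gripper": 1,"offset": [0,0,0],"angular": [0,0,0]},
    {"gripper": 1,"offset": [0,0,0],"angular": [0,0,0]},
    {"gripper": 1,"offset": [0,0,0],"angular": [0,0,0]},
    {"gripper": 1,"offset": [0,0,0],"angular": [0,0,0]},
    {"gripper": 1,"offset": [0,0,0],"angular": [0,0,0]}
  ],
  "force": 80
}}

```text
clock: 6.0
position: [506.7, 318.5, 82.6]
orientation: [-0.199, 0.676, 0.2, 0.68]
ft_force: [-0.8, -0.5, -0.6]
width: 23.2
```

```bash
python3 go.py 504.6 317.8 79 122.8
```

```text
clk 6.0 pos [506.71 318.46  82.64] yaw 122.77 tilt x-axis [ 0.0055  0.0024 -1.    ] F [-0.8 -0.5 -0.6] M [-0.016  0.04  -0.056] w 23.2 j6 -1.77
offset units [ 0.091  0.015 -0.054] ang units [-0.004  0.042  0.007]
```

```bash
cat > av.py <<'E'
import sys
from h import *
def av(n=8):
    P=[];Q=[];F=[];M=[]
    for i in range(n):
        s=manip.read_state();P.append(s['position']);Q.append(s['orientation']);F.append(s['ft_force']);M.append(s['torque'])
        if i<n-1: manip.grab_frame('side')
    Rm=Ro.from_quat(Q).mean()
    print('clk',s['clock'],'sd pos',np.std(P,0).round(2),'sd ang deg',np.degrees(np.std([(Rm.inv()*Ro.from_quat(q)).as_rotvec() for q in Q],0)).round(2),'F',np.mean(F,0).round(2),'sd',np.std(F,0).round(2),'M',np.mean(M,0).round(3),'w',round(s['width'],1),'j6',round(s['joints'][5],2))
    return np.mean(P,0),Rm
def plan(x,y,z,a,n=8):
    p,R=av(n);c,sn=np.cos(np.radians(a)),np.sin(np.radians(a))
    T=Ro.from_matrix(np.array([[0,c,sn],[0,sn,-c],[-1,0,0]]));m=R.as_matrix()
    print('pos',p.round(2),'yaw',np.degrees(np.arctan2(m[1,1],m[0,1])).round(2),'xaxis',m[:,0].round(4))
    print('offset units',((R.inv().apply(np.array([x,y,z])-p))/40).round(3),'ang units',(np.degrees((R.inv()*T).as_rotvec())/8).round(3))
    return p,R
if __name__=='__main__':
    a=[float(v) for v in sys.argv[1:]]; plan(*a[:4],n=int(a[4]) if len(a)>4 else 8)
E
python3 av.py 504.6 317.8 79 122.8
```

```text
clk 6.35 sd pos [0.04 0.02 0.05] sd ang deg [0.   0.01 0.  ] F [ 0.03 -0.04 -1.02] sd [0.48 0.54 0.31] M [-0.018  0.007  0.001] w 22.9 j6 -1.77
pos [506.78 318.47  82.71] yaw 122.77 xaxis [ 0.0057  0.0024 -1.    ]
offset units [ 0.092  0.015 -0.056] ang units [-0.004  0.044  0.007]
```

Request:
{"fn": "step_arm", "kwargs": {
  "targets": [
    {"gripper": 1,"offset": [-0.3,0,0],"angular": [0,0,0]},
    {"gripper": 1,"offset": [-0.6,0,0],"angular": [0,0.04,0]},
    {"gripper": 1,"offset": [-0.7,0,0],"angular": [0,0,0]},
    {"gripper": 1,"offset": [-0.7,0,0],"angular": [0,0,0]},
    {"gripper": 1,"offset": [-0.4,0,0],"angular": [0,0,0]},
    {"gripper": 1,"offset": [0,0,0],"angular": [0,0,0]}
  ]
}}

```text
clock: 6.95
position: [506.6, 318.4, 198.3]
orientation: [-0.2, 0.678, 0.199, 0.679]
ft_force: [-0.7, -0.3, -0.3]
width: 23.4
```

```bash
cat > look.py <<'E'
import sys
from av import *
x,y,z,a=map(float,sys.argv[1:5]);tag=sys.argv[5]
p,R=plan(x,y,z,a,4)
w=grab('wrist',tag)
for d in(72,76): print('axis tip expected px',d,proj(w,p+R.apply([d,0,0])))
cv2.imwrite(f'pics/{tag}v.png',cv2.resize(w['pixels'][260:480,200:440],None,fx=2.5,fy=2.5,interpolation=cv2.INTER_CUBIC))
E
python3 look.py 493.7 -54.2 180 91.7 w4
```

```text
clk 7.1 sd pos [0.72 0.3  1.54] sd ang deg [0.   0.14 0.03] F [-0.36 -0.02 -1.25] sd [0.45 0.21 0.77] M [-0.005 -0.007 -0.005] w 23.8 j6 -1.77
pos [505.76 318.07 196.28] yaw 122.76 xaxis [-0.001  -0.0015 -1.    ]
offset units [ 0.421 -7.663 -5.289] ang units [ 3.883 -0.01   0.008]
axis tip expected px 72 [322.35242487 267.89666669]
axis tip expected px 76 [322.36609683 265.43052134]
```

View pics/w4v.png

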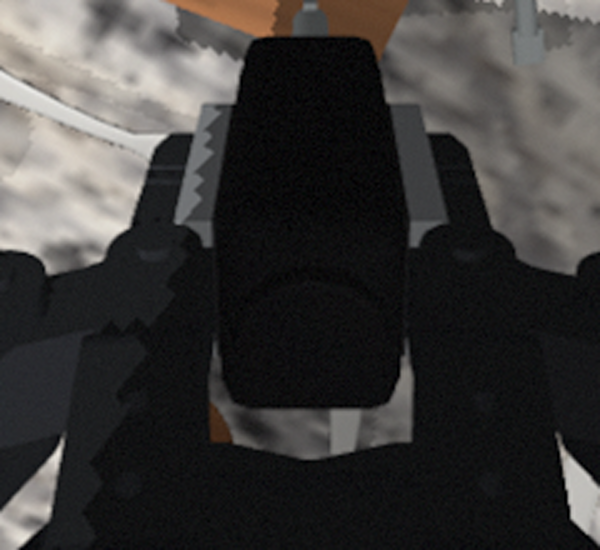

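The screwdriver is held straight, with the shaft leaving the handle at about px (324,264). Now I carry it to the screw.

Request:
{"fn": "step_arm", "kwargs": {
  "targets": [
    {"gripper": 1,"offset": [0,-0.77,-0.53],"angular": [0,0,0]},
    {"gripper": 1,"offset": [0,-0.77,-0.53],"angular": [0,0,0]},
    {"gripper": 1,"offset": [0,-0.77,-0.53],"angular": [0,0,0]},
    {"gripper": 1,"offset": [0,-0.77,-0.53],"angular": [0,0,0]},
    {"gripper": 1,"offset": [0,-0.77,-0.53],"angular": [0,0,0]},
    {"gripper": 1,"offset": [0,-0.77,-0.53],"angular": [0,0,0]},
    {"gripper": 1,"offset": [0,-0.77,-0.53],"angular": [0,0,0]},
    {"gripper": 1,"offset": [0,-0.77,-0.53],"angular": [0,0,0]},
    {"gripper": 1,"offset": [0,-0.77,-0.53],"angular": [0,0,0]},
    {"gripper": 1,"offset": [0,-0.7,-0.5],"angular": [0,0,0]},
    {"gripper": 1,"offset": [0,0,0],"angular": [0.97,0,0]},
    {"gripper": 1,"offset": [0,0,0],"angular": [0.97,0,0]},
    {"gripper": 1,"offset": [0,0,0],"angular": [0.97,0,0]},
    {"gripper": 1,"offset": [0,0,0],"angular": [0.97,0,0]},
    {"gripper": 1,"offset": [0,0,0],"angular": [0,0,0]}
  ]
}}

```text
clock: 8.65
position: [479.4, -67.0, 173.0]
orientation: [-0.003, 0.723, 0.005, 0.691]
ft_force: [0.3, 0.5, -1.1]
width: 22.9
```

```bash
python3 av.py 493.7 -54.2 122 91.7 6
```

```text
clk 8.9 sd pos [0.32 0.04 0.42] sd ang deg [0.1  0.05 0.02] F [ 0.36  0.04 -1.13] sd [0.36 0.47 0.2 ] M [ 0.017 -0.018  0.001] w 23.4 j6 -1.94
pos [479.68 -66.93 173.46] yaw 90.83 xaxis [-0.0442  0.0019 -0.999 ]
offset units [1.27  0.31  0.412] ang units [-0.109 -0.317 -0.021]
```

Request:
{"fn": "step_arm", "kwargs": {
  "targets": [
    {"gripper": 1,"offset": [0,0.3,0.4],"angular": [-0.1,-0.32,-0.02]},
    {"gripper": 1,"offset": [0.6,0,0],"angular": [0,0,0]},
    {"gripper": 1,"offset": [0.4,0,0],"angular": [0,0,0]},
    {"gripper": 1,"offset": [0,0,0],"angular": [0,0,0]}
  ]
}}

```text
clock: 9.3
position: [497.7, -54.3, 133.4]
orientation: [-0.014, 0.705, 0.012, 0.709]
ft_force: [0.2, 0.5, -0.7]
width: 23.2
```

```bash
python3 look.py 493.7 -54.2 122 91.7 w5; python3 - <<'E'
from h import *
w=load('w5'); print(proj(w,[493.7,-54.2,34]))
cv2.imwrite('pics/w5v.png',cv2.resize(w['pixels'][190:310,250:400],None,fx=5,fy=5,interpolation=cv2.INTER_CUBIC))
E
```

```text
clk 9.45 sd pos [0.55 0.25 0.82] sd ang deg [0.02 0.08 0.03] F [-0.16  0.14 -0.42] sd [0.37 0.44 0.45] M [ 0.003  0.007 -0.003] w 23.4 j6 -1.94
pos [498.44 -54.57 134.56] yaw 92.07 xaxis [ 0.0083 -0.0022 -1.    ]
offset units [ 0.313  0.014 -0.121] ang units [0.046 0.059 0.018]
axis tip expected px 72 [324.10271882 263.02120137]
axis tip expected px 76 [324.09220252 260.63205586]
[325.21904701 239.79989736]
```

View pics/w5v.png

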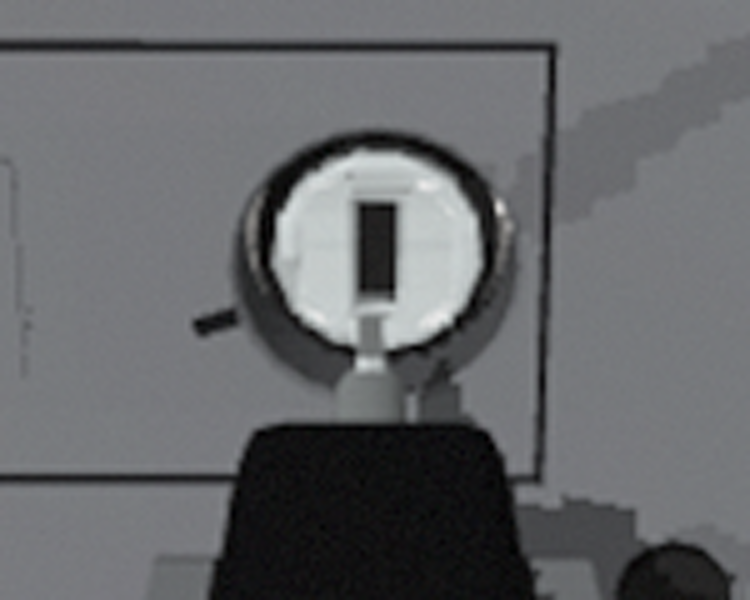

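The crop shows the tip at crop (371,313), where the TCP axis predicts it, and the slot centre at crop (377,251), matching my axis estimate. I'll correct xy and tilt, then lower.

Request:
{"fn": "step_arm", "kwargs": {
  "targets": [
    {"gripper": 1,"offset": [0.1,0.015,-0.12],"angular": [0.04,0.06,0.02]},
    {"gripper": 1,"offset": [0.1,0,0],"angular": [0,0,0]},
    {"gripper": 1,"offset": [0,0,0],"angular": [0,0,0]}
  ]
}}

```text
clock: 9.8
position: [495.4, -55.1, 129.1]
orientation: [-0.011, 0.705, 0.01, 0.709]
ft_force: [-0.3, -0.6, -0.4]
width: 23.3
```

```bash
python3 av.py 493.7 -54.2 112 91.7 6
```

```text
clk 10.05 sd pos [0.1  0.01 0.11] sd ang deg [0.   0.01 0.  ] F [ 0.34 -0.01 -0.69] sd [0.46 0.39 0.4 ] M [ 0.028 -0.002  0.018] w 23.2 j6 -1.94
pos [495.53 -55.15 129.33] yaw 91.7 xaxis [ 0.0055 -0.0018 -1.    ]
offset units [ 0.433  0.026 -0.047] ang units [-0.     0.039  0.014]
```

Request:
{"fn": "step_arm", "kwargs": {
  "targets": [
    {"gripper": 1,"offset": [0.2,0.026,-0.047],"angular": [0,0.04,0.015]},
    {"gripper": 1,"offset": [0.2,0,0],"angular": [0,0,0]}
  ]
}}

```text
clock: 10.25
position: [494.5, -54.4, 113.6]
orientation: [-0.011, 0.706, 0.01, 0.708]
ft_force: [0.3, -0.6, -0.1]
width: 23.2
```

```bash
python3 av.py 493.7 -54.2 108 91.7 6
```

```text
clk 10.5 sd pos [0.34 0.11 0.59] sd ang deg [0.   0.05 0.02] F [-0.06  0.19 -0.93] sd [0.78 0.5  0.71] M [-0.005  0.014 -0.008] w 22.9 j6 -1.93
pos [494.21 -54.3  113.21] yaw 91.7 xaxis [ 1.e-03 -2.e-04 -1.e+00]
offset units [ 0.13   0.003 -0.013] ang units [0.    0.007 0.002]
```

Request:
{"fn": "step_arm", "kwargs": {
  "targets": [
    {"gripper": 1,"offset": [0.06,0.003,-0.013],"angular": [0,0.007,0]},
    {"gripper": 1,"offset": [0.05,0,0],"angular": [0,0,0]}
  ]
}}

```text
clock: 10.7
position: [494.6, -54.5, 109.8]
orientation: [-0.011, 0.706, 0.01, 0.708]
ft_force: [0.1, 0.1, -0.6]
width: 23.2
```

```bash
python3 look.py 493.7 -54.2 105 91.7 w6; python3 - <<'E'
from h import *
w=load('w6'); print(proj(w,[493.7,-54.2,34]))
cv2.imwrite('pics/w6v.png',cv2.resize(w['pixels'][210:310,260:390],None,fx=6,fy=6,interpolation=cv2.INTER_CUBIC))
E
```

```text
clk 10.85 sd pos [0.06 0.02 0.11] sd ang deg [0.   0.01 0.  ] F [ 0.18 -0.28 -1.31] sd [0.28 0.45 0.47] M [-0.005 -0.013  0.023] w 23.2 j6 -1.93
pos [494.53 -54.5  109.69] yaw 91.7 xaxis [ 1.8e-03 -9.0e-04 -1.0e+00]
offset units [ 0.117  0.008 -0.021] ang units [-0.     0.013  0.007]
axis tip expected px 72 [323.37748079 264.98669448]
axis tip expected px 76 [323.37386043 262.57067662]
[324.03054667 261.30894552]
```

View pics/w6v.png

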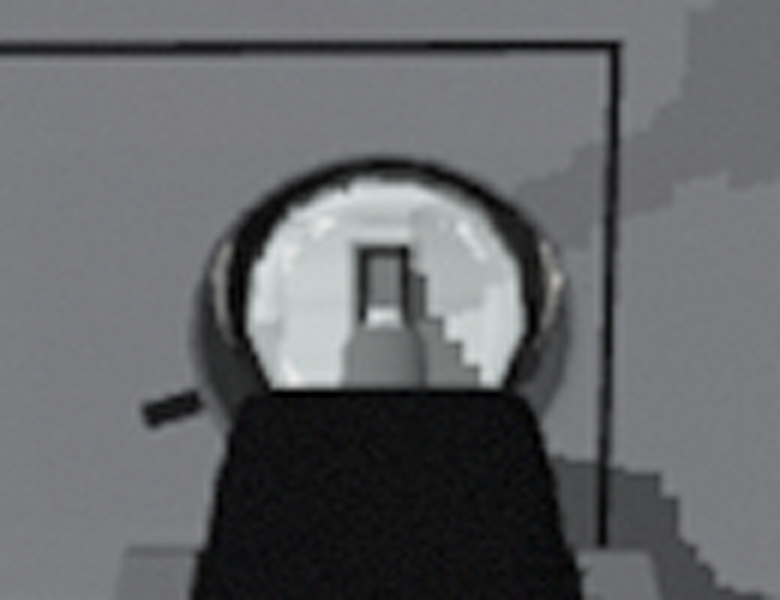

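The bit sits over the slot: bit centre at crop x=383, slot 382, near edges both at about y=247. I'll descend in small steps and watch the force.

Request:
{"fn": "step_arm", "kwargs": {
  "targets": [
    {"gripper": 1,"offset": [0.04,0.008,0],"angular": [0,0.013,0]},
    {"gripper": 1,"offset": [0.04,0,0],"angular": [0,0,0]}
  ]
}}

```text
clock: 11.1
position: [494.9, -54.3, 106.9]
orientation: [-0.011, 0.707, 0.01, 0.707]
ft_force: [-0.6, -0.0, -1.8]
width: 23.1
```

```bash
python3 av.py 494.6 -54.2 105 91.7 6
```

```text
clk 11.35 sd pos [0.08 0.02 0.11] sd ang deg [0.   0.01 0.  ] F [-0.19  0.45 -1.22] sd [0.43 0.38 0.57] M [ 0.012 -0.006 -0.009] w 23.2 j6 -1.93
pos [494.73 -54.26 106.75] yaw 91.7 xaxis [ 5.0e-04 -1.2e-03 -1.0e+00]
offset units [ 0.044  0.002 -0.003] ang units [-0.     0.003  0.008]
```

Request:
{"fn": "step_arm", "kwargs": {
  "targets": [
    {"gripper": 1,"offset": [0.04,0,0],"angular": [0,0,0]}
  ]
}}

```text
clock: 11.45
position: [495.0, -54.3, 105.4]
orientation: [-0.011, 0.707, 0.01, 0.707]
ft_force: [0.8, -0.0, -1.2]
width: 23.1
```

```bash
python3 av.py 494.6 -54.2 105 91.7 6
```

```text
clk 11.7 sd pos [0.03 0.02 0.1 ] sd ang deg [0.   0.01 0.  ] F [ 0.69 -0.38 -1.23] sd [0.3  0.61 0.32] M [-0.018 -0.118 -0.008] w 23.1 j6 -1.93
pos [494.91 -54.32 105.24] yaw 91.7 xaxis [ 9.0e-04 -1.3e-03 -1.0e+00]
offset units [ 0.006  0.003 -0.008] ang units [-0.     0.006  0.009]
```

Request:
{"fn": "step_arm", "kwargs": {
  "targets": [
    {"gripper": 1,"offset": [0.02,0.002,0.025],"angular": [0,0,0]}
  ]
}}

```text
clock: 11.8
position: [495.8, -54.2, 104.5]
orientation: [-0.011, 0.707, 0.01, 0.707]
ft_force: [0.4, -0.5, -1.6]
width: 23.3
```

```bash
python3 av.py 495.7 -54.2 105 91.7 6
```

```text
clk 12.05 sd pos [0.06 0.02 0.05] sd ang deg [0. 0. 0.] F [ 0.01 -0.22 -1.22] sd [0.49 0.45 0.57] M [-0.004 -0.022  0.003] w 22.9 j6 -1.93
pos [495.84 -54.18 104.41] yaw 91.7 xaxis [ 6.0e-04 -1.2e-03 -1.0e+00]
offset units [-0.015 -0.    -0.003] ang units [-0.     0.004  0.009]
```

Request:
{"fn": "step_arm", "kwargs": {
  "targets": [
    {"gripper": 1,"offset": [0.04,0,0.01],"angular": [0,0,0]}
  ]
}}

```text
clock: 12.15
position: [496.3, -54.2, 102.9]
orientation: [-0.011, 0.707, 0.01, 0.707]
ft_force: [0.1, -0.3, -1.7]
width: 22.9
```

```bash
python3 av.py 495.7 -54.2 105 91.7 6
```

```text
clk 12.4 sd pos [0.08 0.03 0.12] sd ang deg [0.   0.01 0.01] F [-0.34  0.15 -1.41] sd [0.39 0.58 0.52] M [-0.013 -0.015  0.007] w 23.1 j6 -1.93
pos [496.14 -54.15 102.71] yaw 91.7 xaxis [ 4.0e-04 -1.1e-03 -1.0e+00]
offset units [-0.057 -0.001 -0.011] ang units [-0.     0.003  0.008]
```

Lateral contact cleared and the bit is in the slot. Continuing down.

Request:
{"fn": "step_arm", "kwargs": {
  "targets": [
    {"gripper": 1,"offset": [0.04,0,-0.007],"angular": [0,0,0]}
  ]
}}

```text
clock: 12.5
position: [496.1, -54.3, 101.3]
orientation: [-0.011, 0.707, 0.01, 0.707]
ft_force: [0.4, 0.3, -1.2]
width: 23.3
```

```bash
python3 av.py 495.9 -54.2 101 91.7 5
```

```text
clk 12.7 sd pos [0.15 0.05 0.14] sd ang deg [0.   0.02 0.01] F [-0.13  0.09 -1.04] sd [0.35 0.19 0.31] M [ 0.009  0.015 -0.   ] w 23.3 j6 -1.93
pos [495.82 -54.16 101.08] yaw 91.7 xaxis [ 4.0e-04 -1.1e-03 -1.0e+00]
offset units [ 0.002 -0.001  0.002] ang units [-0.     0.003  0.008]
```

Request:
{"fn": "step_arm", "kwargs": {
  "targets": [
    {"gripper": 1,"offset": [0.04,0,-0.007],"angular": [0,0,0]}
  ]
}}

```text
clock: 12.8
position: [495.9, -54.2, 100.0]
orientation: [-0.011, 0.707, 0.01, 0.707]
ft_force: [-0.9, 0.8, 5.5]
width: 22.9
```

```bash
python3 av.py 495.9 -54.2 101 91.7 5
```

```text
clk 13.0 sd pos [0.02 0.02 0.04] sd ang deg [0. 0. 0.] F [-0.64  0.56  4.2 ] sd [0.35 0.2  0.71] M [0.129 0.092 0.001] w 23.5 j6 -1.93
pos [495.91 -54.22  99.93] yaw 91.7 xaxis [ 0.0013 -0.0013 -1.    ]
offset units [-0.027  0.    -0.   ] ang units [-0.     0.009  0.009]
```

Request:
{"fn": "step_arm", "kwargs": {
  "targets": [
    {"gripper": 1,"offset": [0.04,0,0],"angular": [0,0,0]}
  ]
}}

```text
clock: 13.1
position: [496.1, -54.3, 98.9]
orientation: [-0.011, 0.706, 0.01, 0.708]
ft_force: [-1.1, 0.9, 7.3]
width: 23.3
```

```bash
python3 av.py 495.9 -54.2 96.5 91.7 4
```

```text
clk 13.25 sd pos [0.03 0.01 0.07] sd ang deg [0. 0. 0.] F [-1.16  0.68  6.57] sd [0.33 0.28 0.64] M [ 0.167  0.316 -0.011] w 23.1 j6 -1.93
pos [496.03 -54.24  98.77] yaw 91.7 xaxis [ 0.0017 -0.0015 -1.    ]
offset units [ 0.057  0.001 -0.003] ang units [-0.     0.012  0.011]
```

Request:
{"fn": "step_arm", "kwargs": {
  "targets": [
    {"gripper": 1,"offset": [0.04,0,0],"angular": [0,0,0]}
  ]
}}

```text
clock: 13.35
position: [496.1, -54.2, 97.8]
orientation: [-0.011, 0.706, 0.01, 0.708]
ft_force: [-2.6, 1.0, 9.5]
width: 23.4
```

```bash
python3 av.py 495.9 -54.2 96.5 91.7 4
```

```text
clk 13.5 sd pos [0.01 0.01 0.05] sd ang deg [0. 0. 0.] F [-1.93  0.76  8.76] sd [0.46 0.59 0.67] M [ 0.211  0.489 -0.013] w 23.1 j6 -1.93
pos [496.06 -54.22  97.77] yaw 91.71 xaxis [ 0.002  -0.0016 -1.    ]
offset units [ 0.032  0.001 -0.004] ang units [0.001 0.014 0.012]
```

Request:
{"fn": "step_arm", "kwargs": {
  "targets": [
    {"gripper": 1,"offset": [0.035,0,-0.008],"angular": [0,0.01,0.01]}
  ]
}}

```text
clock: 13.6
position: [496.0, -54.3, 97.3]
orientation: [-0.011, 0.707, 0.01, 0.708]
ft_force: [-0.8, -0.2, 10.4]
width: 23.4
```

```bash
python3 av.py 495.9 -54.2 96.3 91.7 4
```

```text
clk 13.75 sd pos [0.02 0.02 0.04] sd ang deg [0. 0. 0.] F [-1.67  0.6   9.83] sd [0.55 0.46 0.42] M [0.247 0.431 0.014] w 23.3 j6 -1.93
pos [496.06 -54.31  97.23] yaw 91.71 xaxis [ 1.5e-03 -5.0e-04 -1.0e+00]
offset units [ 0.023  0.003 -0.004] ang units [0.001 0.01  0.004]
```

Request:
{"fn": "step_arm", "kwargs": {
  "targets": [
    {"gripper": 1,"offset": [0.022,0,-0.005],"angular": [0,0.01,0.01]}
  ]
}}

```text
clock: 13.85
position: [496.1, -54.4, 97.2]
orientation: [-0.01, 0.707, 0.011, 0.707]
ft_force: [-2.0, 0.8, 10.0]
width: 23.0
```

```bash
python3 av.py 495.9 -54.2 96.3 91.7 4
```

```text
clk 14.0 sd pos [0.02 0.   0.  ] sd ang deg [0. 0. 0.] F [-2.41  1.19  9.47] sd [0.28 0.3  0.46] M [ 0.204  0.488 -0.011] w 23.4 j6 -1.93
pos [496.15 -54.38  97.25] yaw 91.71 xaxis [ 9.e-04  5.e-04 -1.e+00]
offset units [ 0.024  0.005 -0.006] ang units [ 0.002  0.007 -0.004]
```

Request:
{"fn": "step_arm", "kwargs": {
  "targets": [
    {"gripper": 1,"offset": [0.034,0.003,-0.004],"angular": [0,0,0]},
    {"gripper": 1,"offset": [0.034,0.003,-0.003],"angular": [0,0,0]},
    {"gripper": 1,"offset": [0.034,0,-0.003],"angular": [0,0,0]}
  ]
}}

```text
clock: 14.3
position: [496.2, -54.3, 96.1]
orientation: [-0.011, 0.706, 0.011, 0.708]
ft_force: [-2.5, 2.0, 11.9]
width: 23.2
```

```bash
python3 av.py 495.9 -54.2 96.3 91.7 3
```

```text
clk 14.4 sd pos [0.02 0.02 0.02] sd ang deg [0. 0. 0.] F [-2.63  1.5  11.57] sd [0.07 0.33 0.23] M [ 0.268  0.669 -0.033] w 23.7 j6 -1.93
pos [496.14 -54.32  96.09] yaw 91.74 xaxis [ 2.7e-03 -5.0e-04 -1.0e+00]
offset units [-0.005  0.003 -0.006] ang units [0.005 0.02  0.004]
```

Request:
{"fn": "step_arm", "kwargs": {
  "targets": [
    {"gripper": 1,"offset": [0.034,-0.004,-0.005],"angular": [0.6,0.01,0]},
    {"gripper": 1,"offset": [0.034,-0.004,-0.005],"angular": [0.6,0,0]},
    {"gripper": 1,"offset": [0.034,-0.004,-0.003],"angular": [0.6,0,0]},
    {"gripper": 1,"offset": [0.034,-0.004,0],"angular": [0.6,0,0]}
  ]
}}

```text
clock: 14.8
position: [497.3, -55.4, 96.0]
orientation: [0.11, 0.696, -0.112, 0.701]
ft_force: [-3.6, 2.1, 15.3]
width: 23.1
```

```bash
python3 av.py 495 -54.8 96.3 72.5 3
```

```text
clk 14.9 sd pos [0.04 0.   0.01] sd ang deg [0.14 0.   0.  ] F [-3.52  1.65 14.55] sd [0.48 0.48 0.65] M [0.37  0.908 0.061] w 23.1 j6 -1.59
pos [497.26 -55.39  95.98] yaw 71.86 xaxis [ 0.0067 -0.0027 -1.    ]
offset units [-0.008 -0.004 -0.058] ang units [-0.08   0.052  0.004]
```

Request:
{"fn": "step_arm", "kwargs": {
  "targets": [
    {"gripper": 1,"offset": [0.03,0,-0.03],"angular": [0.2,0.05,0]},
    {"gripper": 1,"offset": [0.03,0,-0.02],"angular": [0.2,0.02,0]}
  ]
}}

```text
clock: 15.1
position: [497.3, -55.4, 96.5]
orientation: [0.13, 0.694, -0.131, 0.696]
ft_force: [-1.9, -0.8, 11.3]
width: 23.2
```

```bash
python3 av.py 495.5 -54.9 96.3 69 3
```

```text
clk 15.2 sd pos [0.01 0.01 0.02] sd ang deg [0.04 0.   0.  ] F [-1.67 -0.12 11.57] sd [0.28 0.58 0.59] M [0.098 0.368 0.038] w 22.9 j6 -1.53
pos [497.29 -55.43  96.44] yaw 68.7 xaxis [ 0.0026 -0.0015 -1.    ]
offset units [ 0.003 -0.004 -0.046] ang units [-0.038  0.021  0.003]
```

Request:
{"fn": "step_arm", "kwargs": {
  "targets": [
    {"gripper": 1,"offset": [0.033,-0.004,-0.025],"angular": [0.5,0.03,0]},
    {"gripper": 1,"offset": [0.033,-0.004,-0.025],"angular": [0.5,0.02,0]},
    {"gripper": 1,"offset": [0.033,-0.004,-0.025],"angular": [0.5,0.02,0]}
  ]
}}

```text
clock: 15.5
position: [497.1, -56.0, 96.5]
orientation: [0.204, 0.677, -0.204, 0.677]
ft_force: [-1.7, 0.4, 10.8]
width: 22.9
```

```bash
python3 av.py 495.3 -55.2 96.3 56 3
```

```text
clk 15.6 sd pos [0. 0. 0.] sd ang deg [0.12 0.   0.  ] F [-1.66  0.08 11.24] sd [0.05 0.39 0.32] M [-0.041  0.361  0.041] w 23.1 j6 -1.32
pos [497.13 -55.99  96.46] yaw 56.35 xaxis [ 9.e-04 -7.e-04 -1.e+00]
offset units [ 0.004 -0.009 -0.049] ang units [0.044 0.008 0.   ]
```

Request:
{"fn": "step_arm", "kwargs": {
  "targets": [
    {"gripper": 1,"offset": [0.034,-0.006,-0.025],"angular": [0.55,0.02,0]},
    {"gripper": 1,"offset": [0.034,-0.006,-0.025],"angular": [0.55,0.02,0]},
    {"gripper": 1,"offset": [0.034,-0.006,-0.025],"angular": [0.55,0.01,0]},
    {"gripper": 1,"offset": [0.034,-0.006,-0.02],"angular": [0.55,0.01,0]}
  ]
}}

```text
clock: 16.0
position: [496.6, -56.7, 96.3]
orientation: [0.308, 0.635, -0.308, 0.637]
ft_force: [-2.5, -1.0, 12.3]
width: 23.4
```

```bash
python3 av.py 495.3 -56.7 96.3 38 3
```

```text
clk 16.1 sd pos [0.03 0.01 0.03] sd ang deg [0.13 0.   0.  ] F [-2.84 -0.48 11.27] sd [0.35 0.64 0.75] M [-0.114  0.611  0.046] w 23.2 j6 -1.01
pos [496.54 -56.67  96.28] yaw 38.26 xaxis [ 2.5e-03 -8.0e-04 -1.0e+00]
offset units [-0.    -0.025 -0.019] ang units [ 0.033  0.015 -0.011]
```

Request:
{"fn": "step_arm", "kwargs": {
  "targets": [
    {"gripper": 1,"offset": [0.034,-0.02,-0.012],"angular": [0.55,0.015,-0.01]},
    {"gripper": 1,"offset": [0.034,-0.02,-0.012],"angular": [0.55,0.01,-0.01]},
    {"gripper": 1,"offset": [0.034,-0.02,-0.01],"angular": [0.55,0.01,-0.01]},
    {"gripper": 1,"offset": [0.034,-0.02,-0.01],"angular": [0.55,0.01,-0.01]}
  ]
}}

```text
clock: 16.5
position: [495.8, -57.3, 96.1]
orientation: [0.405, 0.579, -0.404, 0.581]
ft_force: [-1.7, 1.7, 12.4]
width: 23.0
```

```bash
python3 av.py 494.6 -56.9 96.3 20 3
```

```text
clk 16.6 sd pos [0.   0.02 0.02] sd ang deg [0.13 0.   0.  ] F [-2.08  1.46 11.99] sd [0.63 0.26 0.32] M [0.3   0.467 0.034] w 23.2 j6 -0.69
pos [495.75 -57.38  96.07] yaw 20.13 xaxis [ 2.4e-03 -1.0e-04 -1.0e+00]
offset units [-0.006 -0.023 -0.021] ang units [ 0.016  0.007 -0.016]
```

Request:
{"fn": "step_arm", "kwargs": {
  "targets": [
    {"gripper": 1,"offset": [0.033,-0.02,-0.01],"angular": [0.5,0.01,-0.01]},
    {"gripper": 1,"offset": [0.033,-0.02,-0.01],"angular": [0.5,0.01,-0.01]},
    {"gripper": 1,"offset": [0.033,-0.02,-0.005],"angular": [0.5,0.01,-0.01]}
  ]
}}

```text
clock: 16.9
position: [495.1, -57.6, 96.0]
orientation: [0.465, 0.533, -0.464, 0.534]
ft_force: [-2.2, 1.4, 12.7]
width: 22.7
```

```bash
python3 look.py 494 -57.2 101 8 w7; python3 - <<'E'
from h import *
w=load('w7')
cv2.imwrite('pics/w7v.png',cv2.resize(w['pixels'][190:320,250:400],None,fx=5,fy=5,interpolation=cv2.INTER_CUBIC))
E
```

```text
clk 17.05 sd pos [0.01 0.01 0.01] sd ang deg [0.13 0.   0.  ] F [-2.46  1.03 12.52] sd [0.21 0.53 0.43] M [0.286 0.511 0.045] w 23.3 j6 -0.48
pos [495.13 -57.62  96.04] yaw 7.88 xaxis [ 2.8e-03  9.0e-04 -1.0e+00]
offset units [-0.124 -0.026 -0.014] ang units [-0.014 -0.004 -0.021]
axis tip expected px 72 [324.96841957 264.36198612]
axis tip expected px 76 [324.94439969 261.96684444]
```

View pics/w7v.png

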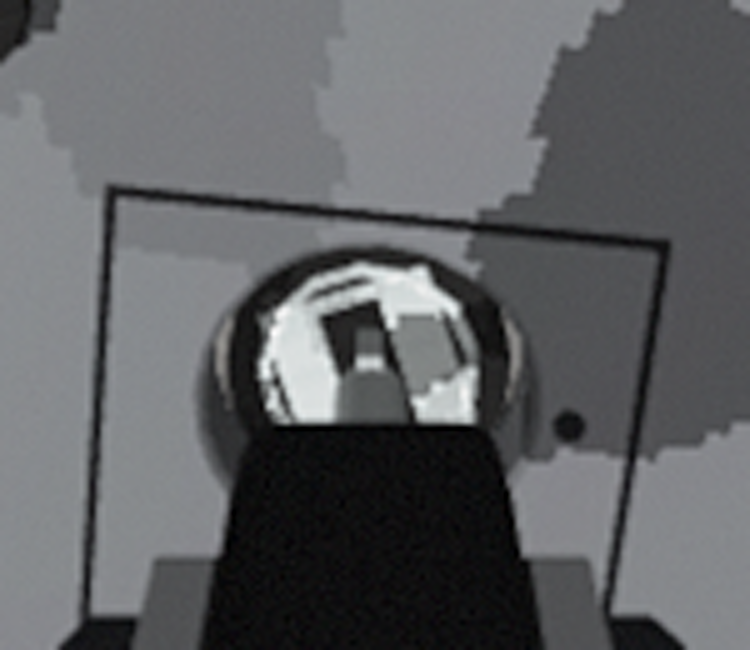

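The slot trails the bit by about 13°, so the screw is near 1.24 rad, inside the 1.05–1.5 window. Releasing.

Request:
{"fn": "step_arm", "kwargs": {
  "targets": [
    {"gripper": 1,"offset": [-0.03,0,0],"angular": [-0.1,0,0]},
    {"gripper": 1,"offset": [-0.06,0,0],"angular": [-0.1,0,0]},
    {"gripper": 1,"offset": [-0.06,0,0],"angular": [0,0,0]}
  ]
}}

```text
clock: 17.4
position: [495.0, -57.5, 103.3]
orientation: [0.457, 0.54, -0.455, 0.541]
ft_force: [1.0, -0.0, -1.2]
width: 23.2
```

```bash
python3 av.py 494.8 -57.3 130 8 3
```

```text
clk 17.5 sd pos [0.04 0.02 0.11] sd ang deg [0.01 0.   0.  ] F [ 0.36  0.3  -0.22] sd [0.69 0.33 0.68] M [ 0.057 -0.058 -0.005] w 23.2 j6 -0.51
pos [495.07 -57.51 103.35] yaw 9.71 xaxis [ 3.3e-03  7.0e-04 -1.0e+00]
offset units [-0.666 -0.003 -0.006] ang units [ 0.214 -0.001 -0.024]
```

Request:
{"fn": "step_arm", "kwargs": {
  "targets": [
    {"gripper": 1,"offset": [-0.3,0,0],"angular": [0,0,0]},
    {"gripper": 1,"offset": [-0.7,0,0],"angular": [0,0,0]},
    {"gripper": 1,"offset": [-0.7,0,0],"angular": [0,0,0]},
    {"gripper": 1,"offset": [-0.5,0,0],"angular": [0,0,0]},
    {"gripper": 1,"offset": [0,0,0],"angular": [0,0,0]}
  ]
}}

```text
clock: 18.0
position: [493.3, -57.5, 194.4]
orientation: [0.456, 0.541, -0.456, 0.539]
ft_force: [0.8, 0.1, -0.8]
width: 23.2
```

```bash
python3 look.py 506.6 318.4 190 122.77 w8; python3 - <<'E'
from h import *
w=load('w8'); c=proj(w,[493.7,-54.2,34]);print(c);x,y=int(c[0])-50,max(int(c[1])-50,0)
cr=w['pixels'][y:y+110,x:x+110]
g=cv2.cvtColor(cr,cv2.COLOR_BGR2GRAY)
n,l,s,ce=cv2.connectedComponentsWithStats((g<70).astype(np.uint8))
for i in range(1,n):
    if 40<s[i,4]<400:
        cnt=max(cv2.findContours((l==i).astype(np.uint8),0,1)[0],key=len)[:,0]
        P=np.array([plane(w,u+x,v+y,34)[:2] for u,v in cnt],np.float32);print(s[i,4],ce[i]+[x,y],cv2.minAreaRect(P))
cv2.imwrite('pics/w8v.png',cv2.resize(cr,None,fx=5,fy=5,interpolation=cv2.INTER_CUBIC))
E
```

```text
clk 18.15 sd pos [0.81 0.3  1.42] sd ang deg [0.   0.07 0.13] F [-0.06  0.02 -1.37] sd [0.51 0.28 0.35] M [-0.004 -0.038  0.011] w 23.2 j6 -0.51
pos [492.18 -57.11 192.41] yaw 9.62 xaxis [-0.005   0.0029 -1.    ]
offset units [ 0.086  1.925 -9.195] ang units [-1.4143e+01 -4.9000e-02 -5.0000e-03]
axis tip expected px 72 [326.95109119 266.51563316]
axis tip expected px 76 [326.91229626 264.07901442]
[329.61101734 225.0140318 ]
85 [329.64705882 224.92941176] ((493.73065185546875, -54.1896858215332), (4.4170989990234375, 13.009998321533203), 25.280567169189453)
```

View pics/w8v.png

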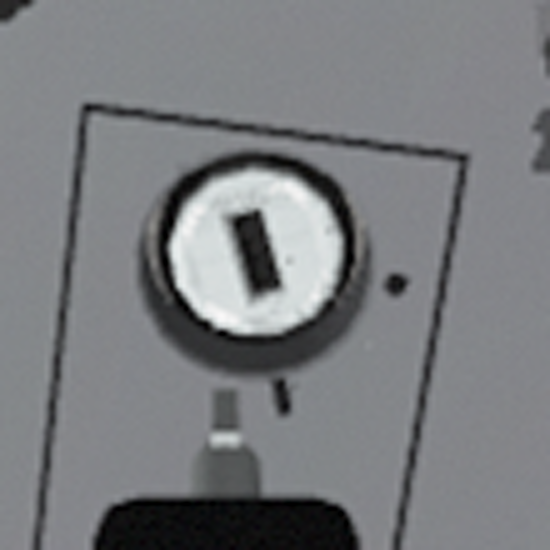

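```bash
python3 - <<'E'
from h import *
def slot(tag,z,c):
    w=load(tag);c=proj(w,c);x,y=int(c[0])-14,int(c[1])-14
    g=cv2.cvtColor(w['pixels'],cv2.COLOR_BGR2GRAY)[y:y+29,x:x+29].astype(float)
    n,l,s,ce=cv2.connectedComponentsWithStats((g<120).astype(np.uint8));i=l[14,14]
    wt=np.clip(200-g,0,None)*cv2.dilate((l==i).astype(np.uint8),np.ones((3,3)))
    v,u=np.nonzero(wt);P=np.array([plane(w,a+x,b+y,z)[:2] for a,b in zip(u,v)]);W=wt[v,u]
    m=np.average(P,axis=0,weights=W);C=np.cov(P.T,aweights=W);e,V=np.linalg.eigh(C);d=V[:,1]
    pc=np.array([np.average(u+x,weights=W),np.average(v+y,weights=W)])
    print(tag,m.round(2),np.degrees(np.arctan(d[1]/d[0])).round(1),np.sqrt(e*12).round(1));return w,pc
A=[493.7,-54.2,34]
for z in(31,34):slot('w8',z,A)
w5=slot('w5',34,A);w1=slot('w1',34,A);w0=slot('wrist0',34,A);w8=slot('w8',34,A)
print('before',tri([(w0[0],*w0[1]),(w1[0],*w1[1])]),tri([(w5[0],*w5[1]),(w1[0],*w1[1])]))
print('after',tri([(w8[0],*w8[1]),(w1[0],*w1[1])]))
E
```

```text
w8 [493.81 -55.08] -64.4 [ 5.8 14.5]
w8 [493.64 -54.28] -64.4 [ 5.8 14.3]
w5 [493.39 -54.53] 1.7 [ 5.9 14.3]
w1 [493.6  -54.49] 1.7 [ 6.1 15.1]
wrist0 [493.81 -54.53] 2.0 [ 6.9 15.2]
w8 [493.64 -54.28] -64.4 [ 5.8 14.3]
before [493.698132   -54.52301893  33.90844229] [493.60403915 -54.50049987  33.29999547]
after [493.63982648 -54.47070693  33.24511177]
```

Slot now at 66° (1.15 rad), inside the window, with the head back at its original height (33.2 against 33.3–33.9 mm before), so it's locked. Returning the tool.

Request:
{"fn": "step_arm", "kwargs": {
  "targets": [
    {"gripper": 1,"offset": [0,0.19,-0.92],"angular": [0,0,0]},
    {"gripper": 1,"offset": [0,0.19,-0.92],"angular": [0,0,0]},
    {"gripper": 1,"offset": [0,0.19,-0.92],"angular": [0,0,0]},
    {"gripper": 1,"offset": [0,0.19,-0.92],"angular": [0,0,0]},
    {"gripper": 1,"offset": [0,0.19,-0.92],"angular": [0,0,0]},
    {"gripper": 1,"offset": [0,0.19,-0.92],"angular": [0,0,0]},
    {"gripper": 1,"offset": [0,0.19,-0.92],"angular": [0,0,0]},
    {"gripper": 1,"offset": [0,0.19,-0.92],"angular": [0,0,0]},
    {"gripper": 1,"offset": [0,0.19,-0.92],"angular": [0,0,0]},
    {"gripper": 1,"offset": [0,0.19,-0.92],"angular": [0,0,0]},
    {"gripper": 1,"offset": [0,0,0],"angular": [0,0,0]}
  ]
}}

```text
clock: 19.3
position: [497.4, 330.3, 172.5]
orientation: [0.449, 0.549, -0.467, 0.528]
ft_force: [0.4, 0.5, -0.9]
width: 23.2
```

Request:
{"fn": "step_arm", "kwargs": {
  "targets": [
    {"gripper": 1,"offset": [0,0,0],"angular": [-1,0,0]},
    {"gripper": 1,"offset": [0,0,0],"angular": [-1,0,0]},
    {"gripper": 1,"offset": [0,0,0],"angular": [-1,0,0]},
    {"gripper": 1,"offset": [0,0,0],"angular": [-1,0,0]},
    {"gripper": 1,"offset": [0,0,0],"angular": [-1,0,0]},
    {"gripper": 1,"offset": [0,0,0],"angular": [-1,0,0]},
    {"gripper": 1,"offset": [0,0,0],"angular": [-1,0,0]},
    {"gripper": 1,"offset": [0,0,0],"angular": [-1,0,0]},
    {"gripper": 1,"offset": [0,0,0],"angular": [-1,0,0]},
    {"gripper": 1,"offset": [0,0,0],"angular": [-1,0,0]},
    {"gripper": 1,"offset": [0,0,0],"angular": [-1,0,0]},
    {"gripper": 1,"offset": [0,0,0],"angular": [-1,0,0]},
    {"gripper": 1,"offset": [0,0,0],"angular": [-1,0,0]},
    {"gripper": 1,"offset": [0,0,0],"angular": [0,0,0]}
  ]
}}

```text
clock: 20.7
position: [485.7, 318.4, 147.7]
orientation: [-0.168, 0.716, 0.167, 0.657]
ft_force: [0.3, 0.6, -0.2]
width: 23.5
```

```bash
python3 av.py 506.7 318.4 150 122.77 6
```

```text
clk 20.95 sd pos [0.28 0.32 0.48] sd ang deg [0.1  0.06 0.  ] F [ 0.   -0.26 -0.83] sd [0.65 0.62 0.48] M [ 0.008 -0.039 -0.014] w 23.1 j6 -1.67
pos [485.96 318.69 148.17] yaw 117.19 xaxis [-0.0799 -0.021  -0.9966]
offset units [-0.087 -0.242  0.452] ang units [-0.692 -0.571 -0.156]
```

Request:
{"fn": "step_arm", "kwargs": {
  "targets": [
    {"gripper": 1,"offset": [-0.3,-0.24,0.45],"angular": [-0.69,-0.57,-0.16]},
    {"gripper": 1,"offset": [0,0,0],"angular": [0,0,0]},
    {"gripper": 1,"offset": [0,0,0],"angular": [0,0,0]}
  ]
}}

```text
clock: 21.25
position: [507.2, 319.0, 158.8]
orientation: [-0.198, 0.679, 0.198, 0.679]
ft_force: [-0.1, 0.7, -2.3]
width: 23.1
```

```bash
python3 av.py 506.7 318.4 140 122.77 5
```

```text
clk 21.45 sd pos [0.17 0.07 0.12] sd ang deg [0.04 0.02 0.01] F [ 0.12  0.   -1.06] sd [0.21 0.48 0.88] M [-0.022  0.005  0.002] w 23.0 j6 -1.76
pos [507.52 319.1  158.89] yaw 122.59 xaxis [ 1.2e-03  1.0e-04 -1.0e+00]
offset units [ 0.472 -0.003 -0.027] ang units [-0.022  0.007  0.004]
```

Request:
{"fn": "step_arm", "kwargs": {
  "targets": [
    {"gripper": 1,"offset": [0.2,-0.003,-0.027],"angular": [-0.02,0,0]},
    {"gripper": 1,"offset": [0.3,0,0],"angular": [0,0,0]},
    {"gripper": 1,"offset": [0.3,0,0],"angular": [0,0,0]},
    {"gripper": 1,"offset": [0.3,0,0],"angular": [0,0,0]},
    {"gripper": 1,"offset": [0.2,0,0],"angular": [0,0,0]}
  ]
}}

```text
clock: 21.95
position: [505.8, 318.4, 101.6]
orientation: [-0.199, 0.679, 0.199, 0.678]
ft_force: [-0.1, -0.2, -1.0]
width: 23.1
```

```bash
python3 av.py 506.7 318.4 83.5 122.77 5
```

```text
clk 22.15 sd pos [0.55 0.23 1.06] sd ang deg [0.   0.08 0.02] F [-0.12  0.14 -1.3 ] sd [0.54 0.42 0.38] M [0.006 0.009 0.013] w 23.4 j6 -1.77
pos [505.78 318.4  101.86] yaw 122.74 xaxis [-1.4e-03 -7.0e-04 -1.0e+00]
offset units [ 0.459 -0.013  0.02 ] ang units [-0.004 -0.011 -0.001]
```

Tip is in the hole with no contact. Lowering to seat it.

Request:
{"fn": "step_arm", "kwargs": {
  "targets": [
    {"gripper": 1,"offset": [0.2,-0.01,0.02],"angular": [0,-0.01,0]},
    {"gripper": 1,"offset": [0.2,0,0],"angular": [0,0,0]},
    {"gripper": 1,"offset": [0.05,0,0],"angular": [0,0,0]}
  ]
}}

```text
clock: 22.45
position: [509.1, 319.4, 86.0]
orientation: [-0.199, 0.676, 0.2, 0.681]
ft_force: [0.0, 1.0, -1.2]
width: 23.2
```

```bash
python3 av.py 506.7 318.4 82.7 122.77 5
```

```text
clk 22.65 sd pos [0.17 0.09 0.4 ] sd ang deg [0.   0.03 0.01] F [ 0.16 -0.22 -1.12] sd [0.14 0.7  0.19] M [-0.001  0.002  0.002] w 23.3 j6 -1.77
pos [509.25 319.53  86.42] yaw 122.74 xaxis [ 0.0062  0.0026 -1.    ]
offset units [ 0.093  0.011 -0.069] ang units [-0.004  0.048  0.009]
```

Request:
{"fn": "step_arm", "kwargs": {
  "targets": [
    {"gripper": 1,"offset": [0.04,0.01,-0.07],"angular": [0,0.048,0.01]},
    {"gripper": 1,"offset": [0.04,0,0],"angular": [0,0,0]}
  ]
}}

```text
clock: 22.85
position: [507.2, 318.6, 84.4]
orientation: [-0.199, 0.678, 0.199, 0.679]
ft_force: [0.0, -0.2, -0.2]
width: 23.2
```

```bash
python3 av.py 506.7 318.4 82.7 122.77 5
```

```text
clk 23.05 sd pos [0.05 0.03 0.09] sd ang deg [0. 0. 0.] F [-0.26  0.1  -1.13] sd [0.32 0.38 0.51] M [ 0.004  0.008 -0.022] w 23.3 j6 -1.77
pos [507.3  318.62  84.24] yaw 122.74 xaxis [ 1.4e-03  8.0e-04 -1.0e+00]
offset units [ 0.039  0.003 -0.016] ang units [-0.003  0.012  0.001]
```

Request:
{"fn": "step_arm", "kwargs": {
  "targets": [
    {"gripper": 1,"offset": [0.03,0.003,-0.015],"angular": [0,0.012,0]}
  ]
}}

```text
clock: 23.15
position: [507.0, 318.5, 83.3]
orientation: [-0.199, 0.678, 0.199, 0.679]
ft_force: [-0.7, -0.2, 0.2]
width: 22.8
```

```bash
python3 av.py 506.7 318.4 82.7 122.77 4
```

```text
clk 23.3 sd pos [0.13 0.04 0.14] sd ang deg [0.   0.02 0.  ] F [ 0.28  0.38 -0.94] sd [0.65 0.4  0.77] M [-0.001  0.005 -0.029] w 23.0 j6 -1.77
pos [506.78 318.42  83.04] yaw 122.74 xaxis [ 1.e-04 -1.e-04 -1.e+00]
offset units [ 0.008  0.001 -0.002] ang units [-0.003 -0.     0.001]
```

Request:
{"fn": "step_arm", "kwargs": {
  "targets": [
    {"gripper": 1,"offset": [0.025,0,-0.005],"angular": [0,0,0]}
  ]
}}

```text
clock: 23.4
position: [506.9, 318.5, 82.6]
orientation: [-0.199, 0.678, 0.199, 0.679]
ft_force: [-2.5, -0.3, 8.6]
width: 22.8
```

```bash
python3 av.py 506.7 318.4 82.7 122.77 4
```

```text
clk 23.55 sd pos [0.03 0.02 0.01] sd ang deg [0. 0. 0.] F [-1.32 -0.43  4.59] sd [0.8  0.16 2.45] M [-0.078  0.209  0.014] w 23.2 j6 -1.77
pos [506.82 318.43  82.57] yaw 122.75 xaxis [ 7.e-04  2.e-04 -1.e+00]
offset units [-0.003  0.001 -0.003] ang units [-0.003  0.005  0.002]
```

Seated: contact at 82.6, the same height as at pickup. Releasing and withdrawing upward.

Request:
{"fn": "step_arm", "kwargs": {
  "targets": [
    {"gripper": 0.6,"offset": [0,0,0],"angular": [0,0,0]},
    {"gripper": 0.4,"offset": [0,0,0],"angular": [0,0,0]},
    {"gripper": 0,"offset": [0,0,0],"angular": [0,0,0]},
    {"gripper": 0,"offset": [0,0,0],"angular": [0,0,0]},
    {"gripper": 0,"offset": [0,0,0],"angular": [0,0,0]},
    {"gripper": 0,"offset": [0,0,0],"angular": [0,0,0]},
    {"gripper": 0,"offset": [0,0,0],"angular": [0,0,0]}
  ]
}}

```text
clock: 24.25
position: [506.8, 318.4, 82.0]
orientation: [-0.199, 0.678, 0.199, 0.679]
ft_force: [-0.1, 0.2, -0.1]
width: 85.4
```

```bash
python3 av.py 506.7 318.4 200 122.77 2
```

```text
clk 24.3 sd pos [0.02 0.   0.01] sd ang deg [0. 0. 0.] F [-0.28  0.24 -0.53] sd [0.18 0.03 0.43] M [-0.02  -0.001 -0.002] w 85.4 j6 -1.77
pos [506.81 318.38  82.02] yaw 122.74 xaxis [ 5.e-04  1.e-04 -1.e+00]
offset units [-2.95e+00  1.00e-03 -1.00e-03] ang units [-0.004  0.003  0.002]
```

Request:
{"fn": "step_arm", "kwargs": {
  "targets": [
    {"gripper": 0,"offset": [-0.3,0,0],"angular": [0,0,0]},
    {"gripper": 0,"offset": [-0.7,0,0],"angular": [0,0,0]},
    {"gripper": 0,"offset": [-0.7,0,0],"angular": [0,0,0]},
    {"gripper": 0,"offset": [-0.7,0,0],"angular": [0,0,0]},
    {"gripper": 0,"offset": [-0.6,0,0],"angular": [0,0,0]},
    {"gripper": 0,"offset": [0,0,0],"angular": [0,0,0]},
    {"gripper": 0,"offset": [0,0,0],"angular": [0,0,0]}
  ]
}}

```text
clock: 25.0
position: [506.5, 318.3, 210.6]
orientation: [-0.199, 0.678, 0.199, 0.679]
ft_force: [0.4, -1.1, -0.6]
width: 85.5
```

```bash
python3 - <<'E'
from h import *
f=grab('side','side9');grab('wrist','w9');st()
a=cv2.resize(f['pixels'][130:400,220:480],None,fx=2,fy=2,interpolation=cv2.INTER_CUBIC)
cv2.imwrite('pics/side9v.png',a)
E
```

```text
clock 25.1
position [506.3497 318.2442 209.8406]
orientation [-0.1993  0.6782  0.1993  0.6786]
ft_force [0.6976 0.5974 0.2562]
torque [0.0276 0.011  0.0493]
width 85.4443
joints [ 3.7480e-01  3.6410e-01  1.4601e+00 -1.0000e-04  1.3169e+00 -1.7674e+00]
[[ 6.000e-04 -5.409e-01  8.411e-01]
 [ 1.000e-04  8.411e-01  5.409e-01]
 [-1.000e+00 -2.000e-04  5.000e-04]]
```

View pics/side9v.png

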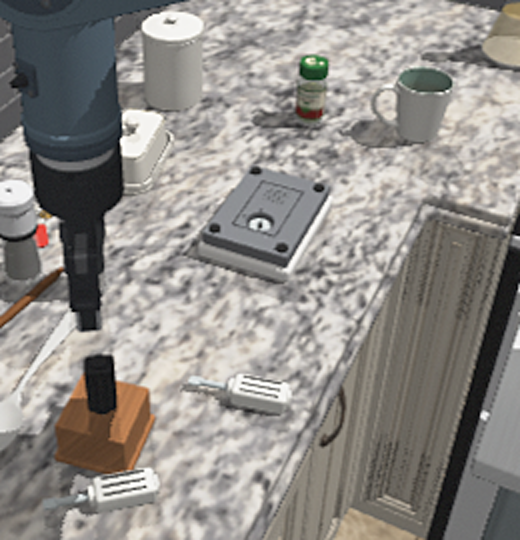

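The handle stands upright in its stand at crop (100,385), the slot at (262,225) is turned and everything else is in place. Handing in.

```bash
python3 -c "
from plant import manip; print(manip.hand_in())"
```

```text
the job is handed in; nothing more can be done
None
```

The lock screw is turned and locked, the black screwdriver is back upright in its stand, and the job is handed in at about 25 s on the robot's clock.

- **Turn:** I pressed the bit into the slot with a peak measured load of about 16 N, push and sideways force together. I turned the tool about 84° clockwise, which moved the screw less because of the play in the slot.
- **Lock check:** After release the slot measured 66° (1.15 rad), inside the locked range of 1.05–1.5 but about 5° short of the bar mark. The head height was 33.2 mm, against 33.3–33.9 mm before, so it sprang back up. I did not test the lock by trying to turn it back.
- **Return:** The screwdriver seated at the same height as when I picked it up, and the last picture shows it upright. In the side view nothing else appears moved, and the gripper is clear of everything.
- **Disagreements:**
  - My camera estimate of the screwdriver's position was 2–3 mm off the gripper's axis. The bit brushed one end of the slot on the way in, and I corrected it by feel.
  - The arm sagged about 45 mm and tilted about 5° on the way back, without touching anything, and I corrected that before lowering the tool.
- **Pictures:** I viewed 13, three over the budget of 10.

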